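Seat the canister and snug its outer lid ring

TASK

Gently push the glass canister straight back until it is fully home against the end stop of its steel cradle, then turn only the wide outer ring of its lid clockwise (seen from above) until it comes up against its seal, and nip it up snug: about 0.6 N m, firm but not wrenched. The small vent knob standing in the middle of the ring must stay as it is set, the canister must stay home, and everything else on the table is to be left where it lies.

Things in the scene. Friction and masses are not known exactly. Their poses are not given: they have to be found in the camera images.
- cradle: low steel cradle fixed to the table. Origin on the table under the canister's home place; +x runs along the slot away from its open front end (the way to push), z up. Floor plate 10 mm thick, x -130 to +60 mm, 130 mm wide; side rails at y = +-56 mm, 26 mm high over the table; end stop from x = 48.5 mm, 44 mm high.
- canister (a joint): how far the canister has been pushed along the cradle's +x, in m: 0 = fully out, 0.050 = fully home. It slides with about 4 N of friction and stays where it is left; the canister's axis stands at x = value - 0.050 m in the cradle's frame, y = 0. It cannot tip, lift off or turn in the cradle.
- glass: the clear glass canister, straight round wall 90 mm in diameter from 18 to about 113 mm over the table, then drawn in to a neck 54 mm in diameter (shoulder ends 132 mm over the table). Origin on its axis, 10 mm over the table; axes as the cradle's. It gives 1 to 2 mm on its rubber foot. Fragile: push it with no more than some 10 to 15 N (30 N breaks it).
- front (a point): point on the front of the glass wall (cradle -x side), 70 mm over the table, where to push
- lid_ring (a point): centre of the outer lid ring, 161 mm over the table on the canister's axis; axes as the cradle's. The ring: plain round aluminium band, 60 mm in diameter, 147 to 175 mm over the table, alike at every angle, clear all round and below. It turns against 0.04 N m; after 0.5 to 1.2 rad clockwise (unmarked, differs each time) it meets the seal and the torque rises. It does not rise or sink.
- seal (a joint): clockwise wind-up of the rubber seal under the ring, rad. Stays 0 while the ring turns freely and does not tell how far is left; once the ring is up against it, it winds up like a spring of 6 N m/rad with 0.06 N m of friction (about 0.35 N m at 0.055, 0.6 N m at 0.095; 0.14 crushes it, about 0.85 N m). Let go, it springs back to about 0.010 and stays there unless the ring is backed off.
- vent (a joint): turn of the inner vent knob from where it is set (rad, clockwise positive; 0 at the start). It stands on the same axis above the outer ring: a disc 26 mm in diameter with a flat bar 36 mm long and 7 mm wide on top, from 175 to 198 mm over the table. It turns at a touch (0.012 N m).
- clipper: white hair clipper lying on the table, 155 x 44 x 36 mm, origin under its middle
- comb_a: small purple guard comb, 45 x 40 x 18 mm, origin under its middle
- comb_b: purple guard comb, 45 x 40 x 24 mm, origin under its middle
- comb_c: purple guard comb, 45 x 40 x 30 mm, origin under its middle
- brush: steel neck brush lying along its x, 150 x 46 x 22 mm, origin near its middle on the table
- dish: round ceramic dish of empty clips, 100 mm in diameter, 26 mm high (clips to about 30 mm), origin under its centre
Things that resemble listed ones, but are neither listed nor needed, are in the scene too. Leave any pink or yellow look-alike of the cradle alone.

How it is judged:
On the way, in this order (a step that is already met when the one before it is completed fails the run):
1. the canister is fully home in its cradle (value of joint canister above 0.047 m), for 0.2 s.
2. the outer ring is turned clockwise up against its seal and snugged, the canister still home (value of joint seal above 0.055 rad and value of joint canister above 0.046 m), for 0.2 s.
At the end, for the whole second after the job is handed in: The canister is within 4 mm of fully home; the outer ring has been snugged (seal wound up by more than 0.055 rad, about 0.35 N m) and has not been backed off: the seal still reads more than 0.005 rad after letting go; the vent knob is within 0.12 rad of where it was set; all at rest (value of joint canister above 0.046 m and value of joint seal between 0.005 and 0.14 rad and value of joint vent between -0.12 and 0.12 rad and velocity of joint seal below 0.02 rad/s and velocity of joint canister below 0.005 m/s); the robot touches nothing.
It fails at once if the ring is wrenched: seal wound up by more than 0.14 rad (about 0.85 N m) (value of joint seal above 0.14 rad).
It fails at once if the vent knob is turned by more than 0.12 rad (value of joint vent above 0.12 rad or value of joint vent below -0.12 rad).
It fails at once if the glass is pushed with more than 30 N (contact force between anything else and glass above 30 N).
It fails at once if a bystander is moved by more than 20 mm (distance of any of comb_a, comb_b, comb_c, clipper, brush, dish from where it was at the start of the episode above 0.02 m).
It also fails if it takes over 64 s, if anything falls off the work surface, if the arm or the gripper's body presses on something with over 40 N, if the wrist force passes 120 N, or if a joint passes its speed limit or range.

ROBOT

A 6-joint arm with a two-finger parallel gripper is mounted at the origin on the work surface. World frame = base frame: x ahead of the robot, y to its left, z up, the work surface at z = 0. Lengths are in m, angles in rad, forces in N, time in s.
With the tool pointing down it reaches from about 0.325 to 0.775 m from the base axis. Payload 9.3 kg.
Tool frame: the origin (TCP) lies midway between the tips of the shut fingers; the grasp point (between the pads) lies 19 mm behind it; z points along the fingers, y is the direction in which the jaws open and shut (so a half turn about z gives the same grasp; the last joint's range is limited). The gripper opens to 85 mm and grips with 20 to 120 N. Pads are 22 mm wide; open, the fingers measure 114 mm over their backs; the gripper's body (76 mm by 85 mm) begins 54 mm behind the grasp point. The pads swing forward as they close: fully open they stand 13 mm farther back than shut.
Start: joints at [1.045, 0.259, 0.021, 1.334, 0, 1.418], TCP at [0.2, 0.512, 0.231] pointing down, gripper open.
Joint ranges: [-3.04, 3.04], [-0.91, 1.82], [-1.04, 1.36], [-1.92, 1.95], [-1.52, 1.45], [-3.14, 3.14]. Speed limits (rad/s): [2.22, 2.22, 2.79, 3.14, 3.14, 3.14].

INTERFACE

Orientations are given as a unit quaternion [x, y, z, w].
In Python, from rig import readout, eyes, sign_off gives the robot as it stands.
- The arm moves only by the tool jog_arm, never from a script. Its argument "increments" is a list of rows, each a list of 2 entries, a list of its own where there are three numbers: the shift along the tool's x, y, z in m, then the turn, a rotation vector about the tool's x, y, z in rad. In form: [[[dx, dy, dz], [wx, wy, wz]], ...]. A call has 1 to 12 rows; each row is the pose to reach, as a shift and turn from the pose commanded when the call began, along the tool's axes at that moment; what a row does not reach only later rows make up. A row lasts 1/10 s, in which the tool goes at most 50 mm and 8.59 degrees, less where a joint would pass 70% of its speed; a pose out of reach is approached as far as the arm can. A call with a gripper value outside its range is refused whole. "gripper" is the opening, from 0 (shut) to 1 (fully open), set as the call begins (left out, the last holds). The fingers move at their own pace and stop on an object; "grip_force" is the grip in N (left out, the last holds). Time passes only in rows, so rows that repeat a pose let the fingers close. It gives the time, the measured TCP pose, the force and the opening at its end, in the units of the state.
- readout.get_obs(): the state, without advancing time (a new reading comes with each control period).
- eyes.snapshot(name): name is "scene" or "side" or "wrist"; returns the picture (480x640x3 uint8, red, green, blue); there is no depth.
- eyes.camera_model(name): a dict with "fx", "fy", "cx", "cy" (pixels), "distortion" ([k1, k2, p1, p2, k3] as OpenCV has them; the pictures are not rectified), "rvec" (rotation vector, rad) and "tvec" (3), from world to camera coordinates, as OpenCV has them. Camera axes: x right, y down, z forward; pixel columns grow to the right and rows downward; lengths in m; the calibration is good to about 2 mm. A picture is of the moment at which its call begins: read the wrist's pose just before it. camera_model takes no time and is no camera call; for the wrist camera it gives the pose at the moment of the call.
- sign_off(): hands the job in, once; it reports no verdict.
Trained networks look in the newest picture that a camera, given by its name, has taken for a name from the list of things; names that differ only in an ending like _2 or _b are one class to them, and where a whole thing is asked for, a point or a joint stands for the part that bears it (a point fixed in the world has none). Each returns a list of dicts, best first, with "score" (0 to 1); they miss things now and then, are a little off and sometimes report something else, mostly with a low value. They report only what shows in the picture. A call takes as long as a camera call. They do not tell look-alikes from the thing itself.
- eyes.find_in(camera, name): "uv" ([column, row] in pixels, amid what is visible of it).
- eyes.mark_of(camera, name): "uv" ([column, row] in pixels: a listed point, or the origin of a listed thing).
The state is a dict: "clock": time; "joint_pos": joint angles; "joint_velocities": joint speeds; "effort": joint torques, N m; "tool_pos": TCP position; "eef_rot": TCP orientation; "wrist_force": force on the tool from outside, world axes, zero at the start; "wrist_torque": the same for the moment, N m; "finger_gap": finger opening in m.
Only numpy, scipy, OpenCV 4.12 (cv2) and the standard library are available. Lean on these libraries where they do the work, as an engineer would, in place of code of your own. Each camera call takes 0.05 s, during which the arm holds its last target. There are 200 camera calls.

## Working session

There is one attempt and no reset: what is moved stays moved. The work goes in short steps, Python scripts to look and compute and a tool call to move; the robot and the scene stay as the last step left them, time stands still between calls to the robot, and variables do not carry over. Pictures are saved under pics/ and viewed, about 8 in all and at most 12, crops included, and the job is handed in when it is done.

Besides the shell and the picture viewer there is one more tool, called after "Emit:" as name([rows], argument=value, ...), one row to a line, values as JSON. jog_arm: Moves the arm, as the interface text tells. Its arguments: {"type":"object","properties":{"increments":{"type":"array","items":{"type":"array"}},"gripper":{"type":"number"},"grip_force":{"type":"number"}},"required":["increments"]}

```bash
mkdir -p pics; ls
cat > h.py <<'E'
import numpy as np,cv2
from scipy.spatial.transform import Rotation as R
from rig import readout,eyes,sign_off
def cam(n):
    m=eyes.camera_model(n);K=np.array([[m['fx'],0,m['cx']],[0,m['fy'],m['cy']],[0,0,1.]])
    return K,np.array(m['distortion'],float),np.array(m['rvec'],float),np.array(m['tvec'],float)
def ray(c,uv):
    K,d,r,t=c;p=cv2.undistortPoints(np.array([[uv]],float),K,d)[0,0]
    Rm=cv2.Rodrigues(r)[0];return -Rm.T@t.ravel(),Rm.T@np.array([p[0],p[1],1])
def atz(c,uv,z):
    o,v=ray(c,uv);return o+v*(z-o[2])/v[2]
def proj(c,P):
    K,d,r,t=c;return cv2.projectPoints(np.array(P,float).reshape(-1,3),r,t,K,d)[0].reshape(-1,2)
def save(n,f):
    im=eyes.snapshot(n);cv2.imwrite(f,im[:,:,::-1]);return im
E
python3 - <<'E'
from h import *
Z=dict(cradle=0,glass=.01,front=.07,lid_ring=.161,clipper=0,comb_a=0,brush=0,dish=0)
for n in('scene','side'):
    save(n,f'pics/{n}.png');c=cam(n)
    for k,z in Z.items():
        for d in eyes.mark_of(n,k)[:3]: print(n,k,np.round(d['uv']),round(d['score'],2),atz(c,d['uv'],z).round(3))
o=readout.get_obs();print(o)
a=cv2.imread('pics/scene.png');b=cv2.imread('pics/side.png')
E
```

```text
pics
scene cradle [415. 282.] 0.93 [0.356 0.113 0.   ]
scene cradle [535. 337.] 0.91 [0.268 0.364 0.   ]
scene cradle [182. 239.] 0.84 [ 0.695 -0.321  0.   ]
scene glass [305. 308.] 0.8 [0.591 0.024 0.01 ]
scene glass [203. 231.] 0.77 [ 0.647 -0.302  0.01 ]
scene glass [560. 324.] 0.77 [0.209 0.38  0.01 ]
scene front [454. 246.] 0.92 [0.266 0.127 0.07 ]
scene front [356. 181.] 0.85 [ 0.29  -0.165  0.07 ]
scene front [324. 282.] 0.75 [0.549 0.03  0.07 ]
scene lid_ring [345. 162.] 0.93 [ 0.343 -0.152  0.161]
scene lid_ring [587. 280.] 0.71 [0.216 0.378 0.161]
scene lid_ring [191. 183.] 0.62 [ 0.648 -0.301  0.161]
scene clipper [299. 370.] 0.96 [0.682 0.123 0.   ]
scene comb_a [354. 346.] 0.55 [0.566 0.148 0.   ]
scene comb_a [293. 264.] 0.41 [ 0.536 -0.095  0.   ]
scene brush [477. 409.] 0.56 [0.478 0.387 0.   ]
scene dish [249. 174.] 0.83 [ 0.444 -0.423  0.   ]
side cradle [367. 321.] 0.66 [0.352 0.111 0.   ]
side cradle [416. 411.] 0.66 [0.261 0.366 0.   ]
side cradle [350. 250.] 0.64 [ 0.386 -0.151  0.   ]
side glass [271. 292.] 0.87 [0.594 0.025 0.01 ]
side glass [368. 247.] 0.86 [
[... 616 characters left out ...]
.   ]
{'clock': 0.9, 'joint_pos': array([ 1.04540186e+00,  2.58568863e-01,  2.14787879e-02,  1.33371396e+00,
       -1.32588652e-05,  1.41819339e+00]), 'joint_velocities': array([-0.00020572,  0.00082391,  0.0004791 , -0.0011192 , -0.00090115,
        0.00037747]), 'effort': array([-7.09118503e-04, -5.55374300e+01,  3.44731593e+01,  1.65378966e-03,
       -2.61786563e-04, -6.66698185e-06]), 'tool_pos': array([0.20031755, 0.51219987, 0.23128729]), 'eef_rot': array([ 1.85318298e-01,  9.82678548e-01, -5.83711907e-06,  4.97126384e-06]), 'wrist_force': array([ 0.59964496,  0.499839  , -0.39643997]), 'wrist_torque': array([-0.01907957,  0.0361337 , -0.01824998]), 'finger_gap': 0.08559944224362238}
```

View pics/scene.png

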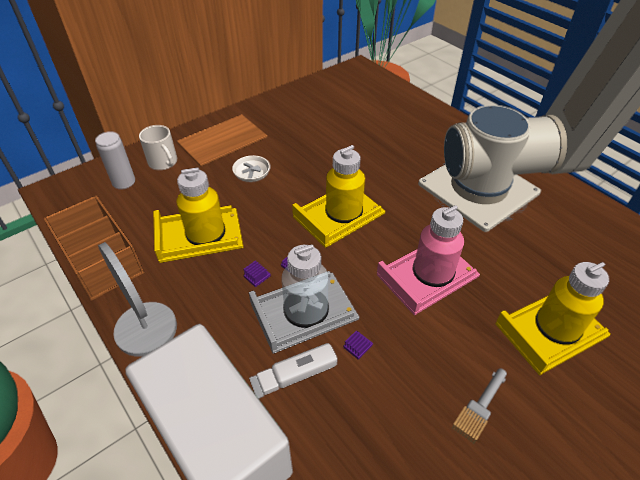

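View pics/side.png

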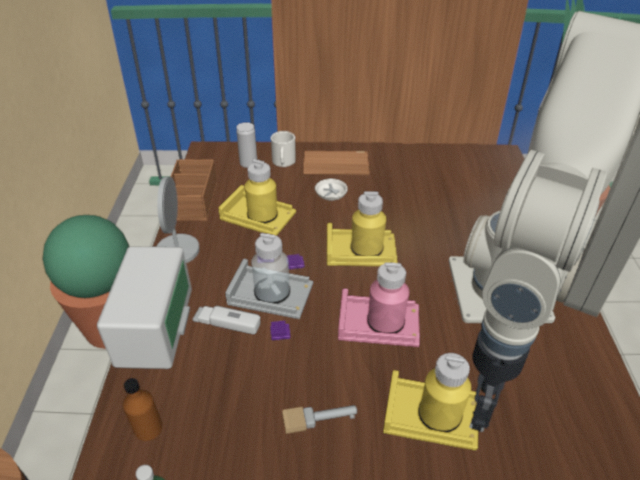

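```bash
cat > ov.py <<'E'
from h import *
def overlay(n,im,g,yaw,box,s,marks=()):
    c=cam(n);im=im.copy()
    x0,y0,x1,y1=box;big=cv2.resize(im[y0:y1,x0:x1],None,fx=s,fy=s,interpolation=cv2.INTER_CUBIC)
    D=np.array([np.cos(yaw),np.sin(yaw)]);N=np.array([-D[1],D[0]])
    W=lambda x,y,z:[*(np.array(g)+D*x+N*y),z]
    def pl(P,col):
        q=((proj(c,P)-[x0,y0])*s).astype(int);cv2.polylines(big,[q],True,col,1)
    pl([W(x,y,0) for x,y in((-.13,-.065),(.06,-.065),(.06,.065),(-.13,.065))],(0,0,255))
    pl([W(.0485,y,z) for y,z in((-.05,.01),(.05,.01),(.05,.044),(-.05,.044))],(0,255,0))
    th=np.linspace(0,2*np.pi,40)
    for r,z in((.03,.147),(.03,.175),(.045,.113),(.045,.018)): pl([W(-.05+r*np.cos(t),r*np.sin(t),z) for t in th],(255,128,0))
    return big
E
python3 - <<'E'
from ov import *
Z=dict(cradle=0,canister=.01,glass=.01,front=.07,lid_ring=.161,seal=.161,vent=.185)
for n in('scene','side'):
    eyes.snapshot(n);c=cam(n)
    for k,z in Z.items():
        for d in eyes.mark_of(n,k):
            p=atz(c,d['uv'],z)
            if abs(p[0]-.62)<.09 and abs(p[1]-.02)<.1: print(n,k,np.round(d['uv']),round(d['score'],2),p.round(4))
g=np.array([.593,.026])+.05*np.array([np.cos(-.2),np.sin(-.2)])
a=overlay('scene',cv2.imread('pics/scene.png'),g,-.2,(240,230,370,355),4)
b=overlay('side',cv2.imread('pics/side.png'),g,-.2,(220,220,320,320),4.5)
h=min(a.shape[0],b.shape[0]);o=np.hstack([a[:h,:],b[:h]]);o=cv2.resize(o,None,fx=.82,fy=.82);print(o.shape);cv2.imwrite('pics/ov1.png',o)
E
```

```text
scene cradle [285. 316.] 0.58 [0.6307 0.0066 0.    ]Traceback (most recent call last):
  File "<stdin>", line 6, in <module>
ValueError: it knows: brush, clipper, comb, cradle, dish, front, glass, lid_ring
```

Run:
```python
from ov import *
Z=dict(cradle=0,glass=.01,front=.07,lid_ring=.161)
for n in('scene','side'):
    eyes.snapshot(n);c=cam(n)
    for k,z in Z.items():
        for d in eyes.mark_of(n,k):
            p=atz(c,d['uv'],z)
            if abs(p[0]-.62)<.09 and abs(p[1]-.02)<.1: print(n,k,np.round(d['uv']),round(d['score'],2),p.round(4))
g=np.array([.593,.026])+.05*np.array([np.cos(-.2),np.sin(-.2)])
a=overlay('scene',cv2.imread('pics/scene.png'),g,-.2,(240,230,370,355),4)
b=overlay('side',cv2.imread('pics/side.png'),g,-.2,(220,220,320,320),4.5)
h=min(a.shape[0],b.shape[0]);o=np.hstack([a[:h,:],b[:h]]);o=cv2.resize(o,None,fx=.82,fy=.82);print(o.shape);cv2.imwrite('pics/ov1.png',o)
```

```text
scene cradle [288. 321.] 0.56 [0.6332 0.0209 0.    ]
scene glass [305. 308.] 0.96 [0.5915 0.0241 0.01  ]
scene front [328. 282.] 0.92 [0.5406 0.0338 0.07  ]
scene lid_ring [303. 262.] 0.65 [0.5931 0.0244 0.161 ]
side cradle [259. 292.] 0.62 [0.6248 0.015  0.    ]
side glass [269. 292.] 0.81 [0.5973 0.0251 0.01  ]
side front [287. 275.] 0.72 [0.5506 0.0247 0.07  ]
side lid_ring [271. 248.] 0.83 [0.5845 0.0285 0.161 ]
(369, 795, 3)
```

View pics/ov1.png

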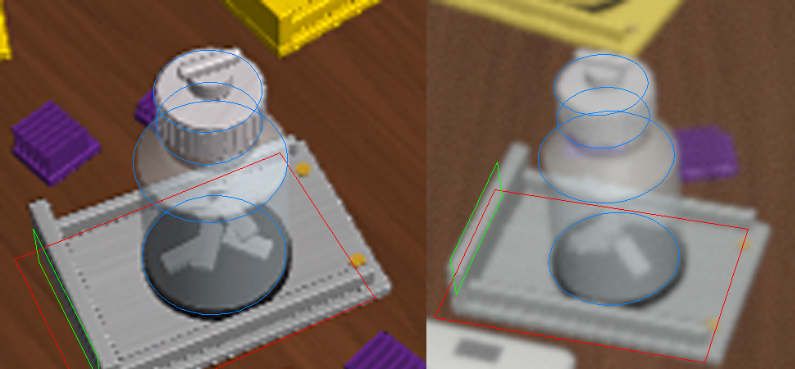

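Clear glass canister in the steel cradle stands at about (0.593, 0.026), with the open front towards the robot and the yaw near −0.2. The plate sits slightly nearer the robot than the model overlay. I'll move over it for a wrist-camera view.

```bash
cat >> h.py <<'E'
def target(yaw,tilt):
    d=np.array([np.cos(yaw),np.sin(yaw),0]);N=np.array([-d[1],d[0],0]);z=np.sin(tilt)*d-np.cos(tilt)*np.array([0,0,1.])
    return R.from_matrix(np.array([np.cross(N,z),N,z]).T)
def rel(p,r):
    o=readout.get_obs();q=R.from_quat(o['eef_rot'])
    return q.inv().apply(np.array(p)-o['tool_pos']).round(4),(q.inv()*r).as_rotvec().round(4)
def st():
    o=readout.get_obs();print({k:(np.round(o[k],4)) for k in('clock','tool_pos','wrist_force','wrist_torque','joint_pos','finger_gap')})
E
python3 - <<'E'
from h import *
print(rel([.3,.4,.35],target(-.2,0)));print(rel([.45,.05,.36],target(-.2,0)))
E
```

```text
(array([-0.1337, -0.0682, -0.1187]), array([ 0.    ,  0.    , -0.1728]))
(array([-0.4009, -0.3395, -0.1287]), array([ 0.    ,  0.    , -0.1728]))
```

Emit:
jog_arm([
  [[0,0,-0.05],[0,0,0]],
  [[0,0,-0.1],[0,0,0]],
  [[-0.04,-0.03,-0.13],[0,0,-0.1]],
  [[-0.08,-0.06,-0.13],[0,0,-0.17]],
  [[-0.12,-0.09,-0.13],[0,0,-0.17]],
  [[-0.16,-0.12,-0.13],[0,0,-0.17]],
  [[-0.2,-0.15,-0.13],[0,0,-0.17]],
  [[-0.24,-0.18,-0.13],[0,0,-0.17]],
  [[-0.28,-0.22,-0.13],[0,0,-0.17]],
  [[-0.32,-0.26,-0.13],[0,0,-0.17]],
  [[-0.36,-0.3,-0.13],[0,0,-0.17]],
  [[-0.4,-0.34,-0.13],[0,0,-0.17]],
], gripper=0)

```text
clock: 2.7
tool_pos: [0.4359, 0.0785, 0.3615]
eef_rot: [0.101, 0.995, 0.0, 0.0]
wrist_force: [1.0, 1.5, 0.5]
finger_gap: 0.0003
```

Emit:
jog_arm([
  [[0,0,0],[0,0,0]],
  [[0,0,0],[0,0,0]],
  [[0,0,0],[0,0,0]],
])

```text
clock: 3.0
tool_pos: [0.4353, 0.0811, 0.3614]
eef_rot: [0.101, 0.995, 0.0, 0.0]
wrist_force: [0.2, -0.1, -0.3]
finger_gap: 0.0001
```

Run:
```python
from ov import *
st()
c=cam('wrist');im=save('wrist','pics/w1.png')
Z=dict(cradle=0,glass=.01,front=.07,lid_ring=.161)
for k,z in Z.items():
    for d in eyes.mark_of('wrist',k)[:3]: print(k,np.round(d['uv']),round(d['score'],2),atz(c,d['uv'],z).round(4))
o,v=ray(c,(320,240));print(o,v/np.linalg.norm(v))
```

```text
{'clock': np.float64(3.0), 'tool_pos': array([0.4353, 0.0811, 0.3614]), 'wrist_force': array([ 0.2182, -0.0505, -0.2762]), 'wrist_torque': array([-0.0211, -0.0417,  0.0177]), 'joint_pos': array([-6.0000e-03,  6.5300e-02,  1.0950e-01,  1.6149e+00,  3.0000e-04,
        1.9650e-01]), 'finger_gap': np.float64(0.0001)}
cradle [156. 177.] 0.95 [ 0.3863 -0.1513  0.    ]
cradle [334. 116.] 0.92 [0.3565 0.1177 0.    ]
cradle [124. 368.] 0.59 [ 0.689  -0.3171  0.    ]
glass [141. 146.] 0.81 [ 0.3417 -0.1521  0.01  ]
glass [122. 346.] 0.81 [ 0.6401 -0.296   0.01  ]
glass [305. 282.] 0.67 [0.5884 0.0261 0.01  ]
front [303. 275.] 0.93 [0.5499 0.0348 0.07  ]
front [105. 108.] 0.92 [ 0.2937 -0.1487  0.07  ]
front [100. 352.] 0.87 [ 0.61   -0.2833  0.07  ]
lid_ring [337.  54.] 0.88 [0.3068 0.1231 0.161 ]
lid_ring [ 56. 422.] 0.61 [ 0.6444 -0.2975  0.161 ]
lid_ring [ 64. 156.] 0.6 [ 0.3418 -0.1528  0.161 ]
[0.36185786 0.09731443 0.50559346] [ 0.312481   -0.06587221 -0.94763731]
```

View pics/w1.png

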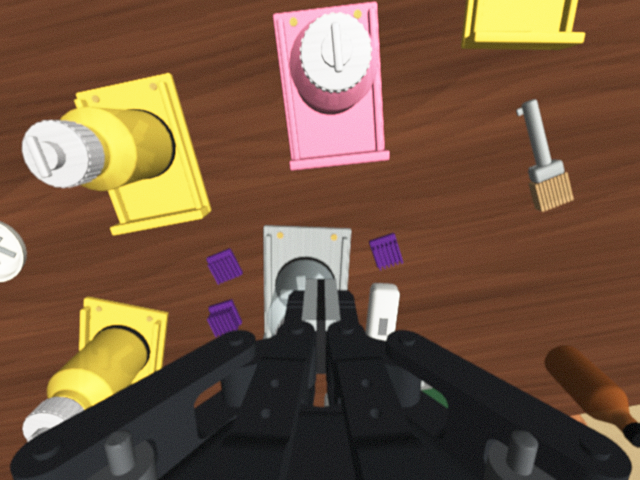

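Run:
```python
from h import *
c=cam('wrist')
im=cv2.imread('pics/w1.png');cv2.imwrite('pics/w1c.png',cv2.resize(im[210:350,240:380],None,fx=4,fy=4,interpolation=cv2.INTER_CUBIC))
for uv in((264,227),(351,228),(265,335)): print(atz(c,uv,.01),atz(c,uv,0))
a,b=atz(c,(264,227),.01),atz(c,(351,228),.01);w=b-a
yaw=np.arctan2(w[1],w[0])-np.pi/2;d=np.array([np.cos(yaw),np.sin(yaw)]);print(np.linalg.norm(w),yaw,'origin',(a+b)[:2]/2+.13*d)
```

```text
[ 0.48905287 -0.01373493  0.01      ] [ 0.49162208 -0.01598399  0.        ]
[0.51612416 0.1122253  0.01      ] [0.51923956 0.11251765 0.        ]
[ 0.6682932  -0.05738166  0.01      ] [ 0.67447879 -0.06051134  0.        ]
0.12883646748189548 -0.21169902588310352 origin [0.62968631 0.02192942]
```

View pics/w1c.png

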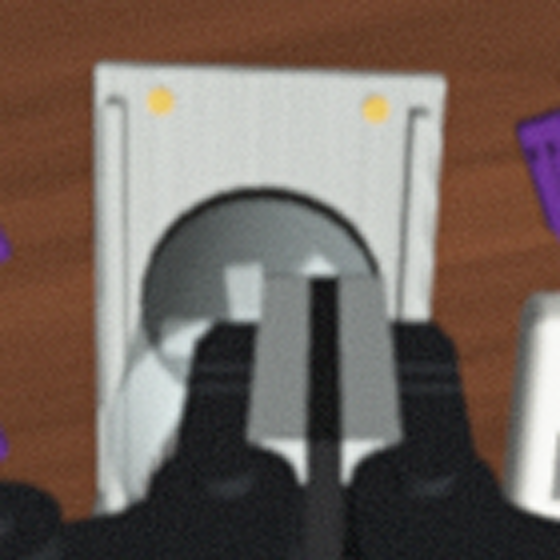

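Run:
```python
from h import *
yaw=-.22;d=np.array([np.cos(yaw),np.sin(yaw)]);O=np.array([.6295,.021]);r=target(yaw,np.pi/6)
for s,z in((-.15,.30),(-.15,.066)): print(rel([*(O+s*d),z],r))
```

```text
(array([-0.0525, -0.0177,  0.0615]), array([ 0.0051, -0.5232,  0.0189]))
(array([-0.0524, -0.0177,  0.2955]), array([ 0.0051, -0.5232,  0.0189]))
```

Emit:
jog_arm([
  [[-0.02,-0.01,0],[0,-0.14,0.01]],
  [[-0.05,-0.018,0.02],[0,-0.28,0.019]],
  [[-0.0525,-0.018,0.06],[0.005,-0.42,0.019]],
  [[-0.0525,-0.018,0.1],[0.005,-0.523,0.019]],
  [[-0.0525,-0.018,0.14],[0.005,-0.523,0.019]],
  [[-0.0525,-0.018,0.18],[0.005,-0.523,0.019]],
  [[-0.0525,-0.018,0.22],[0.005,-0.523,0.019]],
  [[-0.0525,-0.018,0.25],[0.005,-0.523,0.019]],
  [[-0.0525,-0.018,0.28],[0.005,-0.523,0.019]],
  [[-0.0525,-0.018,0.295],[0.005,-0.523,0.019]],
  [[-0.0525,-0.018,0.295],[0.005,-0.523,0.019]],
  [[-0.0525,-0.018,0.295],[0.005,-0.523,0.019]],
])

```text
clock: 4.45
tool_pos: [0.4836, 0.0528, 0.0667]
eef_rot: [0.107, 0.96, -0.028, 0.257]
wrist_force: [-0.1, 0.0, 0.5]
finger_gap: 0.0001
```

Run:
```python
from h import *
st();o=readout.get_obs();print(R.from_quat(o['eef_rot']).as_matrix().round(3))
yaw=-.22;d=np.array([np.cos(yaw),np.sin(yaw)]);O=np.array([.6295,.021]);N=np.array([-d[1],d[0]])
p=o['tool_pos'][:2]-O;print('s,n',p@d,p@N)
for s in(-.11,-.0945,-.07,-.0545):print(s,rel([*(O+s*d),.066],target(yaw,np.pi/6)))
```

```text
{'clock': np.float64(4.45), 'tool_pos': array([0.4836, 0.0528, 0.0667]), 'wrist_force': array([-0.0667,  0.0361,  0.475 ]), 'wrist_torque': array([0.0966, 0.4554, 0.0244]), 'joint_pos': array([ 0.0044,  0.0465, -0.8802,  0.1321, -0.1119,  0.1964]), 'finger_gap': np.float64(0.0001)}
[[-0.845  0.219  0.487]
 [ 0.19   0.976 -0.11 ]
 [-0.499  0.    -0.866]]
s,n -0.1493680898916561 -0.0007815353315633496
-0.11 (array([-0.0338,  0.0008,  0.0203]), array([-0.0005, -0.0006, -0.0012]))
-0.0945 (array([-0.0472,  0.0009,  0.028 ]), array([-0.0005, -0.0006, -0.0012]))
-0.07 (array([-0.0684,  0.0009,  0.0402]), array([-0.0005, -0.0006, -0.0012]))
-0.0545 (array([-0.0818,  0.0009,  0.048 ]), array([-0.0005, -0.0006, -0.0012]))
```

Emit:
jog_arm([
  [[-0.013,0,0.0075],[0,0,0]],
  [[-0.026,0,0.015],[0,0,0]],
  [[-0.0346,0,0.02],[0,0,0]],
  [[-0.0381,0,0.022],[0,0,0]],
  [[-0.0407,0,0.0235],[0,0,0]],
  [[-0.0433,0,0.025],[0,0,0]],
  [[-0.0459,0,0.0265],[0,0,0]],
  [[-0.0485,0,0.028],[0,0,0]],
  [[-0.0511,0,0.0295],[0,0,0]],
  [[-0.0537,0,0.031],[0,0,0]],
  [[-0.0563,0,0.0325],[0,0,0]],
  [[-0.0589,0,0.034],[0,0,0]],
])

```text
clock: 5.65
tool_pos: [0.5496, 0.0373, 0.0661]
eef_rot: [0.107, 0.96, -0.029, 0.257]
wrist_force: [-4.6, 0.6, 1.9]
finger_gap: 0.0001
```

Emit:
jog_arm([
  [[-0.0017,0,0.001],[0,0,0]],
  [[-0.0035,0,0.002],[0,0,0]],
  [[-0.0052,0,0.003],[0,0,0]],
  [[-0.0069,0,0.004],[0,0,0]],
  [[-0.0087,0,0.005],[0,0,0]],
  [[-0.0104,0,0.006],[0,0,0]],
  [[-0.0121,0,0.007],[0,0,0]],
  [[-0.0139,0,0.008],[0,0,0]],
  [[-0.0147,0,0.0085],[0,0,0]],
  [[-0.0156,0,0.009],[0,0,0]],
  [[-0.0165,0,0.0095],[0,0,0]],
  [[-0.0173,0,0.01],[0,0,0]],
])

```text
clock: 6.85
tool_pos: [0.5692, 0.0329, 0.0662]
eef_rot: [0.107, 0.96, -0.029, 0.257]
wrist_force: [-4.7, -2.0, 0.6]
finger_gap: -0.0001
```

Emit:
jog_arm([
  [[-0.0009,0,0.0005],[0,0,0]],
  [[-0.0017,0,0.001],[0,0,0]],
  [[-0.0026,0,0.0015],[0,0,0]],
  [[-0.0035,0,0.002],[0,0,0]],
  [[-0.0043,0,0.0025],[0,0,0]],
])

```text
clock: 7.35
tool_pos: [0.5741, 0.0318, 0.0662]
eef_rot: [0.107, 0.96, -0.029, 0.257]
wrist_force: [-4.5, -0.8, -0.2]
finger_gap: 0.0002
```

Emit:
jog_arm([
  [[-0.0005,0,0.0003],[0,0,0]],
  [[-0.0009,0,0.0005],[0,0,0]],
  [[-0.0009,0,0.0005],[0,0,0]],
])

```text
clock: 7.65
tool_pos: [0.5751, 0.0316, 0.0662]
eef_rot: [0.107, 0.96, -0.029, 0.257]
wrist_force: [-3.4, -1.2, 0.3]
finger_gap: 0.0
```

Emit:
jog_arm([
  [[-0.0005,0,0.0003],[0,0,0]],
  [[-0.0009,0,0.0005],[0,0,0]],
  [[-0.0013,0,0.0008],[0,0,0]],
  [[-0.0017,0,0.001],[0,0,0]],
])

```text
clock: 8.05
tool_pos: [0.577, 0.0312, 0.0662]
eef_rot: [0.107, 0.96, -0.029, 0.257]
wrist_force: [-5.3, -1.7, 0.1]
finger_gap: 0.0003
```

Emit:
jog_arm([
  [[-0.0005,0,0.0003],[0,0,0]],
  [[-0.0009,0,0.0005],[0,0,0]],
  [[-0.0009,0,0.0005],[0,0,0]],
])

```text
clock: 8.35
tool_pos: [0.578, 0.0309, 0.0662]
eef_rot: [0.107, 0.96, -0.029, 0.257]
wrist_force: [-4.0, -0.9, 1.0]
finger_gap: 0.0
```

Emit:
jog_arm([
  [[-0.0005,0,0.0003],[0,0,0]],
  [[-0.0009,0,0.0005],[0,0,0]],
  [[-0.0009,0,0.0005],[0,0,0]],
])

```text
clock: 8.65
tool_pos: [0.5787, 0.0307, 0.0661]
eef_rot: [0.107, 0.96, -0.029, 0.257]
wrist_force: [-6.5, -1.8, 2.6]
finger_gap: -0.0
```

Emit:
jog_arm([
  [[-0.0004,0,0.00025],[0,0,0]],
  [[-0.0004,0,0.00025],[0,0,0]],
])

```text
clock: 8.85
tool_pos: [0.579, 0.0307, 0.0661]
eef_rot: [0.107, 0.96, -0.029, 0.257]
wrist_force: [-8.8, -0.8, 3.5]
finger_gap: -0.0002
```

Emit:
jog_arm([
  [[-0.0004,0,0.00025],[0,0,0]],
  [[-0.0004,0,0.00025],[0,0,0]],
])

```text
clock: 9.05
tool_pos: [0.5793, 0.0306, 0.066]
eef_rot: [0.107, 0.96, -0.029, 0.257]
wrist_force: [-9.4, -1.3, 4.0]
finger_gap: 0.0002
```

Emit:
jog_arm([
  [[-0.0005,0,0.0003],[0,0,0]],
  [[-0.0005,0,0.0003],[0,0,0]],
  [[-0.0005,0,0.0003],[0,0,0]],
])

```text
clock: 9.35
tool_pos: [0.5796, 0.0305, 0.066]
eef_rot: [0.107, 0.96, -0.029, 0.256]
wrist_force: [-11.4, -0.1, 6.4]
finger_gap: -0.0001
```

Run:
```python
from h import *
st()
d=np.array([np.cos(-.22),np.sin(-.22)]);O=np.array([.6295,.021]);print('s',(readout.get_obs()['tool_pos'][:2]-O)@d)
for n in('scene','side'):
    im=save(n,f'pics/{n}2.png');c=cam(n)
    for k,z in dict(glass=.01,lid_ring=.161).items():
        for q in eyes.mark_of(n,k):
            p=atz(c,q['uv'],z)
            if abs(p[0]-.63)<.06 and abs(p[1]-.02)<.05: print(n,k,p.round(4),round(q['score'],2))
```

```text
{'clock': np.float64(9.35), 'tool_pos': array([0.5796, 0.0305, 0.066 ]), 'wrist_force': array([-11.3986,  -0.0923,   6.3634]), 'wrist_torque': array([-0.2483,  1.8586, -0.4236]), 'joint_pos': array([-0.0476,  0.1883, -0.7048,  0.1625, -0.0869,  0.1516]), 'finger_gap': np.float64(-0.0001)}
s -0.0507848560490512
scene glass [0.6259 0.0144 0.01  ] 0.73
scene lid_ring [0.6275 0.0138 0.161 ] 0.56
side glass [0.6344 0.0073 0.01  ] 0.76
side lid_ring [0.6286 0.0094 0.161 ] 0.72
```

Emit:
jog_arm([
  [[0.002,0,-0.001],[0,0,0]],
  [[0.009,0,-0.005],[0,0,0]],
  [[0.035,0,-0.02],[0,0,0]],
  [[0.06,0,-0.035],[0,0,0]],
  [[0.06,0,-0.08],[0,0,0]],
  [[0.06,0,-0.12],[0,0,0]],
  [[0.08,0,-0.16],[0,0,0]],
  [[0.09,0,-0.19],[0,0.14,0]],
  [[0.09,0,-0.19],[0,0.14,0]],
  [[0.09,0,-0.19],[0,0.14,0]],
])

```text
clock: 10.65
tool_pos: [0.4131, 0.0689, 0.188]
eef_rot: [0.109, 0.975, -0.02, 0.191]
wrist_force: [-0.0, -0.3, 1.4]
finger_gap: 0.0003
```

Run:
```python
from ov import *
st()
Z=dict(cradle=0,glass=.01,front=.07,lid_ring=.161)
c=cam('wrist');save('wrist','pics/w2.png')
for n in('scene','side','wrist'):
    im=save(n,f'pics/{n}3.png');c=cam(n)
    for k,z in Z.items():
        for q in eyes.mark_of(n,k):
            p=atz(c,q['uv'],z)
            if abs(p[0]-.63)<.07 and abs(p[1]-.02)<.05: print(n,k,np.round(q['uv']),p.round(4),round(q['score'],2))
g=np.array([.6295,.021])+.0*np.array([1,0]);print(proj(c,[.63,.02,.16]))
im=cv2.imread('pics/wrist3.png')
cv2.imwrite('pics/w3o.png',overlay('wrist',im,g,-.22,(0,0,640,480),1.25))
```

```text
{'clock': np.float64(10.65), 'tool_pos': array([0.4131, 0.0689, 0.188 ]), 'wrist_force': array([-0.0027, -0.3186,  1.3927]), 'wrist_torque': array([ 0.0638,  0.4223, -0.0033]), 'joint_pos': array([ 0.0303, -0.1751, -0.6279,  0.7412, -0.0927,  0.2346]), 'finger_gap': np.float64(0.0003)}
scene cradle [287. 320.] [0.6349 0.017  0.    ] 0.72
scene glass [286. 315.] [0.6318 0.0128 0.01  ] 0.82
scene front [306. 291.] [0.5898 0.025  0.07  ] 0.78
scene lid_ring [285. 266.] [0.6248 0.0126 0.161 ] 0.72
side cradle [257. 294.] [0.6309 0.022  0.    ] 0.93
side glass [259. 286.] [0.6253 0.0046 0.01  ] 0.67
side front [271. 277.] [0.5904 0.0314 0.07  ] 0.64
side lid_ring [251. 245.] [0.6341 0.0194 0.161 ] 0.9
[[319.93059868 433.70452541]]
```

View pics/w3o.png

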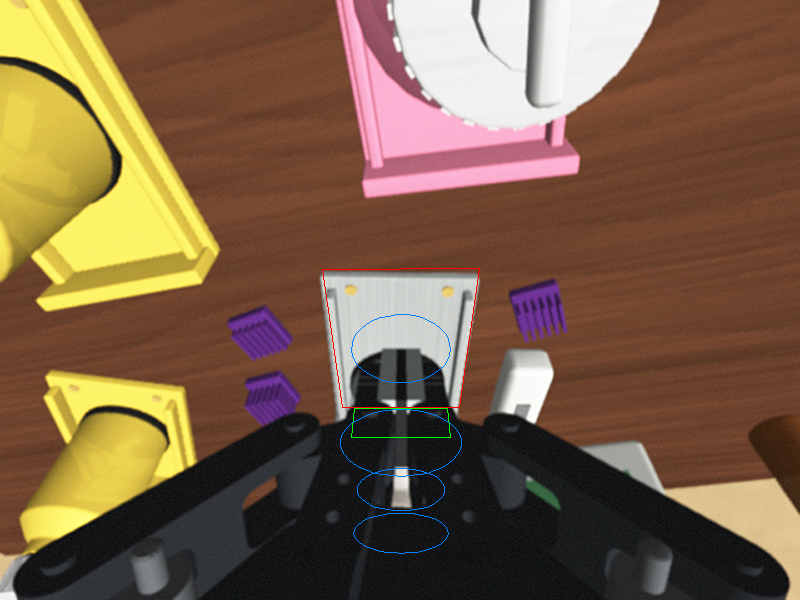

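```bash
sed -i 's/yaw,box,s,marks=()/yaw,box,s,q=-.05/; s/W(-.05+r/W(q+r/' ov.py
python3 - <<'E'
from ov import *
g=[.6295,.021]
a=overlay('scene',cv2.imread('pics/scene3.png'),g,-.22,(225,235,365,355),3.5,0)
b=overlay('side',cv2.imread('pics/side3.png'),g,-.22,(220,215,320,315),4.2,0)
o=np.hstack([a[:420],b[:420]]);cv2.imwrite('pics/ov3.png',cv2.resize(o,(800,int(o.shape[0]*800/o.shape[1]))))
print(o.shape)
E
```

```text
(420, 910, 3)
```

View pics/ov3.png

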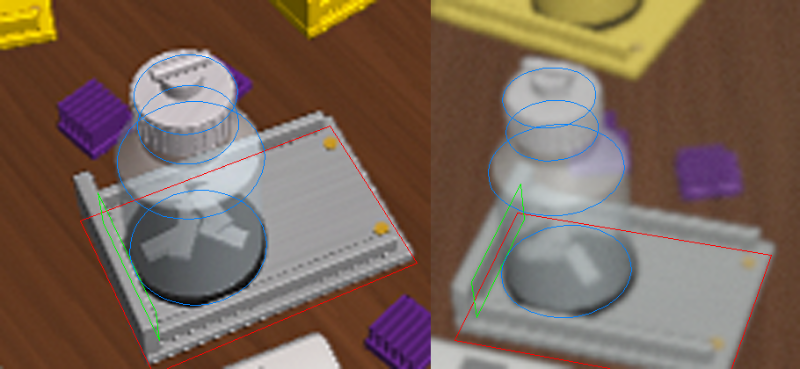

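Run:
```python
from h import *
g=np.array([.6295,.021,.175]);A=[];
for n in('scene','side'):
    c=cam(n);p=proj(c,[g,g+[.001,0,0],g+[0,.001,0]]);A.append(np.array([p[1]-p[0],p[2]-p[0]]).T)
b=[np.array([-.5,-1.5]),np.array([.8,-.3])]
for a,q in zip(A,b): print(a.round(3),np.linalg.solve(a,q))
print(np.linalg.lstsq(np.vstack(A),np.hstack(b),rcond=None)[0])
```

```text
[[-0.455  0.326]
 [ 0.268  0.338]] [-1.32834607 -3.38866562]
[[-0.42  -0.043]
 [-0.004  0.273]] [-1.78725161 -1.12684381]
[-1.37233339 -2.84039507]
```

Run:
```python
from h import *
r=target(-.22,0)
for p in([.5,.05,.30],[.6285,.0195,.30],[.6285,.0195,.235]): print(rel(p,r))
```

```text
(array([-0.1262,  0.0014, -0.0723]), array([-3.00e-04,  3.83e-01, -2.20e-03]))
(array([-0.2487, -0.    , -0.0229]), array([-3.00e-04,  3.83e-01, -2.20e-03]))
(array([-0.2244, -0.    ,  0.0374]), array([-3.00e-04,  3.83e-01, -2.20e-03]))
```

Emit:
jog_arm([
  [[0,0,-0.05],[0,0.14,0]],
  [[-0.03,0,-0.09],[0,0.28,0]],
  [[-0.06,0,-0.085],[0,0.383,0]],
  [[-0.1,0,-0.075],[0,0.383,-0.002]],
  [[-0.14,0,-0.066],[0,0.383,-0.002]],
  [[-0.18,0,-0.05],[0,0.383,-0.002]],
  [[-0.22,0,-0.034],[0,0.383,-0.002]],
  [[-0.2487,0,-0.0229],[0,0.383,-0.002]],
  [[-0.2487,0,-0.0229],[0,0.383,-0.002]],
  [[-0.2487,0,-0.0229],[0,0.383,-0.002]],
  [[-0.2487,0,-0.0229],[0,0.383,-0.002]],
], gripper=1)

```text
clock: 12.55
tool_pos: [0.6279, 0.0198, 0.3002]
eef_rot: [0.11, 0.994, -0.0, -0.0]
wrist_force: [-0.7, -0.2, -0.1]
finger_gap: 0.0855
```

Run:
```python
from h import *
st();r=target(-.22,0)
for p in([.6285,.0195,.22],[.6285,.0195,.14]): print(rel(p,r))
c=cam('wrist');im=save('wrist','pics/w4.png');print(proj(c,[[.6285,.0195,.198],[.6285,.0195,.175]]))
```

```text
{'clock': np.float64(12.55), 'tool_pos': array([0.6279, 0.0198, 0.3002]), 'wrist_force': array([-0.6615, -0.2393, -0.1239]), 'wrist_torque': array([-0.0257, -0.0198,  0.0073]), 'joint_pos': array([-1.0190e-01,  3.9390e-01,  3.9370e-01,  1.5707e+00, -3.0000e-04,
        1.1820e-01]), 'finger_gap': np.float64(0.0855)}
(array([-0.0006, -0.0001,  0.0802]), array([-0.0003, -0.0001, -0.0001]))
(array([-6.000e-04, -1.000e-04,  1.602e-01]), array([-0.0003, -0.0001, -0.0001]))
[[318.94121553 230.79448515]
 [319.09381007 222.35025949]]
```

View pics/w4.png

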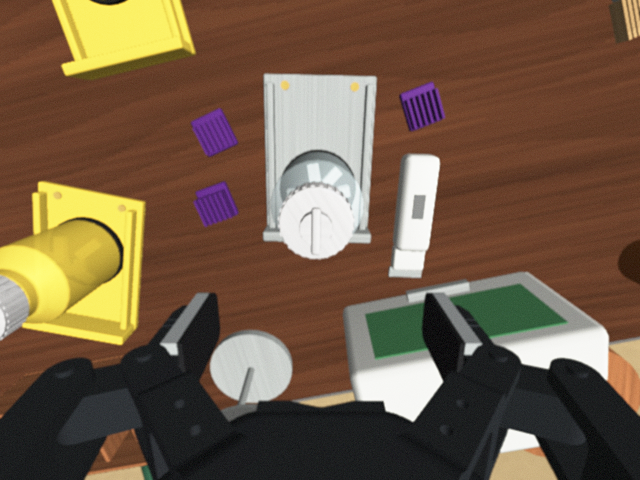

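Run:
```python
from h import *
from scipy.optimize import least_squares
c=cam('wrist');im=cv2.imread('pics/w4.png').astype(np.uint8)
g=cv2.cvtColor(im,cv2.COLOR_BGR2GRAY);m=((g>185)).astype(np.uint8)
m[:180]=0;m[268:]=0;m[:,:262]=0;m[:,372:]=0
for u in(222,): print('row',u,np.where(m[u])[0][[0,-1]])
for v in(200,210,220,230,240,245,250,255,260): print(v,g[v,268:290:2],g[v,342:366:2])
for v in(316,):print(g[175:200:2,v],g[245:270:2,v])
th=np.linspace(0,2*np.pi,60)
for C in((.6285,.0195),(.628,.018)):
    q=proj(c,[[C[0]+.03*np.cos(t),C[1]+.03*np.sin(t),.175] for t in th]);print(C,q.min(0),q.max(0))
```

```text
row 222 [271 366]
200 [159 173 177 179 176 193 193 147 150 171 230] [246 237 164 176 195 200 238 242 238 220 230 206]
210 [158 176 167 170 158 182 223 231 239 239 237] [242 241 243 244 230 234 240 239 226 220 233 213]
220 [178 187 196 168 144 195 235 239 238 239 238] [240 243 242 241 242 244 240 234 209 199 202 208]
230 [122 123 120 120 121 111 213 239 238 238 239] [239 238 238 241 242 228 192 135 121 143 144 141]
240 [159 153 161 161 159 178 185 174 211 238 237] [239 242 241 233 207 205 207 208 207 210 209 209]
245 [ 74  73  77  75  74  74  70  75  75  97 210] [240 221 124  80  79  75  78  76  79  77  78  73]
250 [76 79 80 77 80 74 72 71 71 72 73] [112  81  79  78  84  80  70  73  69  73  67  72]
255 [71 72 71 71 67 70 71 74 68 71 77] [72 72 72 76 65 73 73 72 76 75 76 77]
260 [75 76 73 72 80 80 81 74 77 82 77] [76 77 77 78 79 79 78 80 83 74 80 79]
[240 241 241 218 154 152 217 241 241 241 241 240 240] [240 240 240 240 232 226 229 114  71  66  76  81  77]
(0.6285, 0.0195) [281.62211692 185.19219497] [356.4295673  257.20765534]
(0.628, 0.018) [279.65426886 184.98476089] [354.47302706 257.02450865]
```

Run:
```python
from h import *
print(rel([.6285,.0175,.14],target(-.22,0)))
```

```text
(array([-0.0011, -0.0021,  0.1606]), array([-0.0002,  0.0005,  0.    ]))
```

Emit:
jog_arm([
  [[-0.001,-0.002,0.03],[0,0,0]],
  [[-0.001,-0.002,0.06],[0,0,0]],
  [[-0.001,-0.002,0.09],[0,0,0]],
  [[-0.001,-0.002,0.11],[0,0,0]],
  [[-0.001,-0.002,0.13],[0,0,0]],
  [[-0.001,-0.002,0.15],[0,0,0]],
  [[-0.001,-0.002,0.16],[0,0,0]],
  [[-0.001,-0.002,0.16],[0,0,0]],
  [[-0.001,-0.002,0.16],[0,0,0]],
])

```text
clock: 13.5
tool_pos: [0.6292, 0.0174, 0.1413]
eef_rot: [0.11, 0.994, -0.0, 0.001]
wrist_force: [0.0, 0.0, 1.7]
finger_gap: 0.0853
```

Run:
```python
from h import *
st()
```

```text
{'clock': np.float64(13.5), 'tool_pos': array([0.6292, 0.0174, 0.1413]), 'wrist_force': array([0.0058, 0.0183, 1.6781]), 'wrist_torque': array([ 0.0544, -0.0058,  0.0095]), 'joint_pos': array([-1.0540e-01,  4.2830e-01,  4.5200e-02,  1.1863e+00, -3.0000e-04,
        1.1470e-01]), 'finger_gap': np.float64(0.0853)}
```

Emit:
jog_arm([
  [[0,0,0],[0,0,0]],
  [[0,0,0],[0,0,0]],
  [[0,0,0],[0,0,0]],
  [[0,0,0],[0,0,0]],
  [[0,0,0],[0,0,0]],
], gripper=0.5, grip_force=40)

```text
clock: 14.0
tool_pos: [0.6294, 0.0163, 0.1415]
eef_rot: [0.11, 0.994, -0.001, 0.001]
wrist_force: [-3.0, -5.0, 6.1]
finger_gap: 0.0587
```

Run:
```python
from h import *
st()
```

```text
{'clock': np.float64(14.0), 'tool_pos': array([0.6294, 0.0163, 0.1415]), 'wrist_force': array([-2.9862, -4.9975,  6.0634]), 'wrist_torque': array([-0.5129,  0.3817, -0.0007]), 'joint_pos': array([-0.1065,  0.4282,  0.0456,  1.1863, -0.0017,  0.1146]), 'finger_gap': np.float64(0.0587)}
```

Emit:
jog_arm([
  [[0,-0.001,-0.0005],[0,0,0]],
  [[0,-0.002,-0.0005],[0,0,0]],
  [[0,-0.002,-0.0005],[0,0,0]],
])

```text
clock: 14.3
tool_pos: [0.6292, 0.0158, 0.1415]
eef_rot: [0.11, 0.994, 0.001, 0.001]
wrist_force: [0.4, 1.4, 5.8]
finger_gap: 0.0591
```

Run:
```python
from h import *
st()
```

```text
{'clock': np.float64(14.3), 'tool_pos': array([0.6292, 0.0158, 0.1415]), 'wrist_force': array([0.4322, 1.4294, 5.8232]), 'wrist_torque': array([ 0.9221, -0.1148, -0.0588]), 'joint_pos': array([-1.087e-01,  4.278e-01,  4.490e-02,  1.186e+00,  1.100e-03,
        1.114e-01]), 'finger_gap': np.float64(0.0591)}
```

Emit:
jog_arm([
  [[0,0,0],[0,0,0.05]],
  [[0,0,0],[0,0,0.1]],
  [[0,0,0],[0,0,0.15]],
  [[0,0,0],[0,0,0.2]],
  [[0,0,0],[0,0,0.25]],
  [[0,0,0],[0,0,0.3]],
  [[0,0,0],[0,0,0.35]],
  [[0,0,0],[0,0,0.4]],
  [[0,0,0],[0,0,0.44]],
  [[0,0,0],[0,0,0.44]],
])

```text
clock: 15.3
tool_pos: [0.6292, 0.0156, 0.1415]
eef_rot: [0.325, 0.946, 0.0, 0.001]
wrist_force: [-1.1, 0.1, 5.8]
finger_gap: 0.0591
```

```bash
cat >> h.py <<'E'
def yw():
    m=R.from_quat(readout.get_obs()['eef_rot']).as_matrix();y=np.arctan2(m[1,1],m[0,1])-np.pi/2
    f=readout.get_obs();print('cw turned',round(-.22-y,4),'F tool',(m.T@f['wrist_force']).round(2),'Tz',round(f['wrist_torque'][2],3),'T',f['wrist_torque'].round(2),'p',f['tool_pos'].round(4),f['finger_gap'],f['clock'])
E
python3 -c "
from h import *
yw()"
```

```text
cw turned 0.4414 F tool [ 0.86 -0.61 -5.76] Tz 0.006 T [ 0.48 -0.26  0.01] p [0.6292 0.0156 0.1415] 0.059117234407093995 15.3
```

Emit:
jog_arm([
  [[0,0,0],[0,0,0.03]],
  [[0,0,0],[0,0,0.06]],
  [[0,0,0],[0,0,0.09]],
  [[0,0,0],[0,0,0.09]],
])

```text
clock: 15.7
tool_pos: [0.6292, 0.0155, 0.1415]
eef_rot: [0.367, 0.93, 0.0, 0.001]
wrist_force: [-0.7, -0.2, 6.1]
finger_gap: 0.059
```

```bash
python3 -c "
from h import *
yw()"
```

```text
cw turned 0.5311 F tool [ 0.4  -0.63 -6.12] Tz -0.077 T [ 0.44 -0.32 -0.08] p [0.6292 0.0155 0.1415] 0.05897653448067824 15.7
```

Emit:
jog_arm([
  [[0,0,0],[0,0,0.03]],
  [[0,0,0],[0,0,0.06]],
  [[0,0,0],[0,0,0.08]],
  [[0,0,0],[0,0,0.08]],
])

```text
clock: 16.1
tool_pos: [0.6292, 0.0154, 0.1415]
eef_rot: [0.404, 0.915, 0.0, 0.001]
wrist_force: [-0.5, -0.9, 5.1]
finger_gap: 0.0593
```

```bash
python3 -c "
from h import *
yw()"
```

```text
cw turned 0.6108 F tool [-0.33 -0.99 -5.11] Tz -0.012 T [ 0.31 -0.26 -0.01] p [0.6292 0.0154 0.1415] 0.05927470880340767 16.1
```

Emit:
jog_arm([
  [[0,0,0],[0,0,0.03]],
  [[0,0,0],[0,0,0.06]],
  [[0,0,0],[0,0,0.08]],
  [[0,0,0],[0,0,0.08]],
])

```text
clock: 16.5
tool_pos: [0.6292, 0.0154, 0.1415]
eef_rot: [0.44, 0.898, 0.0, 0.001]
wrist_force: [-0.9, 0.1, 6.9]
finger_gap: 0.0594
```

```bash
python3 -c "
from h import *
yw();eyes.snapshot('side');yw()"
```

```text
cw turned 0.6908 F tool [ 0.6  -0.64 -6.93] Tz -0.052 T [ 0.21 -0.29 -0.05] p [0.6292 0.0154 0.1415] 0.05938411147416625 16.5
cw turned 0.6903 F tool [ 0.43 -0.45 -5.41] Tz -0.054 T [ 0.25 -0.25 -0.05] p [0.6292 0.0154 0.1415] 0.05893329855090198 16.55
```

Emit:
jog_arm([
  [[0,0,0],[0,0,0.03]],
  [[0,0,0],[0,0,0.06]],
  [[0,0,0],[0,0,0.08]],
  [[0,0,0],[0,0,0.08]],
])

```text
clock: 16.95
tool_pos: [0.6292, 0.0154, 0.1415]
eef_rot: [0.475, 0.88, 0.0, 0.001]
wrist_force: [-1.8, 0.0, 5.9]
finger_gap: 0.0593
```

```bash
python3 -c "
from h import *
yw();eyes.snapshot('side');yw()"
```

```text
cw turned 0.7701 F tool [ 1.   -1.44 -5.95] Tz 0.4 T [ 0.1  -0.28  0.4 ] p [0.6292 0.0154 0.1415] 0.059285930344178 16.95
cw turned 0.7696 F tool [-0.57 -0.59 -6.23] Tz 0.441 T [ 0.13 -0.29  0.44] p [0.6292 0.0154 0.1415] 0.05918571963473206 17.0
```

Emit:
jog_arm([
  [[0,0,0],[0,0,0.01]],
  [[0,0,0],[0,0,0.02]],
  [[0,0,0],[0,0,0.02]],
  [[0,0,0],[0,0,0.02]],
])

```text
clock: 17.4
tool_pos: [0.6292, 0.0154, 0.1415]
eef_rot: [0.484, 0.875, 0.0, 0.001]
wrist_force: [-1.7, -0.7, 6.2]
finger_gap: 0.0589
```

```bash
python3 -c "
from h import *
yw();eyes.snapshot('side');yw();eyes.snapshot('side');yw()"
```

```text
cw turned 0.7894 F tool [ 0.29 -1.78 -6.19] Tz 0.527 T [ 0.17 -0.31  0.53] p [0.6292 0.0154 0.1415] 0.05887959798171478 17.4
cw turned 0.7893 F tool [-0.37 -1.4  -5.3 ] Tz 0.547 T [ 0.06 -0.2   0.55] p [0.6292 0.0154 0.1415] 0.05904807880312593 17.45
cw turned 0.7893 F tool [ 0.64 -1.5  -5.6 ] Tz 0.523 T [ 0.11 -0.32  0.52] p [0.6292 0.0154 0.1415] 0.05935194930144064 17.5
```

Emit:
jog_arm([
  [[0,0,0],[0,0,0.007]],
  [[0,0,0],[0,0,0.007]],
  [[0,0,0],[0,0,0.007]],
])

```text
clock: 17.8
tool_pos: [0.6292, 0.0154, 0.1415]
eef_rot: [0.487, 0.874, 0.0, 0.001]
wrist_force: [-0.8, -0.9, 5.8]
finger_gap: 0.059
```

```bash
python3 -c "
from h import *
yw();eyes.snapshot('side');yw()"
```

```text
cw turned 0.7963 F tool [-0.32 -1.13 -5.78] Tz 0.578 T [ 0.03 -0.27  0.58] p [0.6292 0.0154 0.1415] 0.05898893539494661 17.8
cw turned 0.7963 F tool [-0.36 -1.41 -5.8 ] Tz 0.572 T [ 0.12 -0.23  0.57] p [0.6292 0.0154 0.1415] 0.0592916718294315 17.85
```

Emit:
jog_arm([
  [[0,0,0],[0,0,0]],
  [[0,0,0],[0,0,0]],
  [[0,0,0],[0,0,0]],
  [[0,0,0],[0,0,0]],
  [[0,0,0],[0,0,0]],
  [[0,0,-0.01],[0,0,0]],
  [[0,0,-0.03],[0,0,0]],
  [[0,0,-0.06],[0,0,0]],
  [[0,0,-0.1],[0,0,0]],
  [[0,0,-0.14],[0,0,0]],
  [[0,0,-0.16],[0,0,0]],
  [[0,0,-0.16],[0,0,0]],
], gripper=1)

```text
clock: 19.05
tool_pos: [0.6294, 0.0154, 0.3048]
eef_rot: [0.487, 0.873, 0.001, 0.003]
wrist_force: [-0.3, 0.7, -0.6]
finger_gap: 0.0854
```

Run:
```python
from h import *
yw();c=cam('wrist');im=save('wrist','pics/w5.png');cv2.imwrite('pics/w5c.png',im[50:290,220:420,::-1])
th=np.linspace(0,2*np.pi,60)
q=proj(c,[[.6285+.03*np.cos(t),.0175+.03*np.sin(t),.175] for t in th]);print(q.min(0),q.max(0))
a=cv2.imread('pics/w4.png')[60:270,230:410];b=cv2.imread('pics/w5.png')[:,:];
cv2.imwrite('pics/cmp.png',np.hstack([cv2.resize(cv2.imread('pics/w4.png'),(400,300)),cv2.resize(b,(400,300))]))
for n in('side',):
    save(n,'pics/side5.png')
A=cv2.imread('pics/side3.png')[215:315,220:320];B=cv2.imread('pics/side5.png')[215:315,220:320]
r=np.vstack([cv2.imread('pics/cmp.png'),cv2.resize(np.hstack([A,B]),(800,300))[:300]]);cv2.imwrite('pics/cmp2.png',r)
```

```text
cw turned 0.7972 F tool [0.74 0.12 0.61] Tz -0.025 T [ 0.    0.03 -0.03] p [0.6294 0.0154 0.3048] 0.0853889173125079 19.05
[282.3516957  180.67398927] [356.24296533 252.10824802]
```

View pics/cmp2.png

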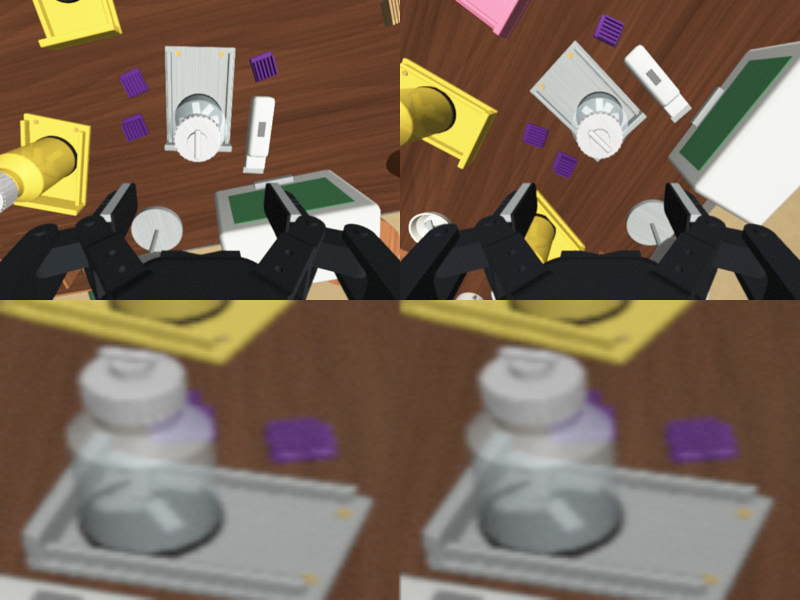

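The side views before and after the turn are identical: the canister is still home, the vent bar is still in line with the cradle, and the combs and clipper haven't moved. The gripper is clear of everything.

```bash
python3 -c "
from h import *
yw();print(sign_off())"
```

```text
cw turned 0.7973 F tool [-0.64  0.07  1.19] Tz -0.003 T [-0.01 -0.06 -0.  ] p [0.6286 0.0154 0.3008] 0.08565983346633756 19.15
the job is handed in; nothing more can be done
None
```

The canister is home and the lid ring is snugged at about 0.6 N m; I handed the job in at about 19 s of the 64 s allowed.

- **Push:** I pushed the clear glass canister back with the shut fingers, tilted 30°. It slid with about 4–5 N until it met the end stop, and I stopped at about 13 N.
- **Ring:** I gripped only the outer ring and shifted about 2 mm to centre on it. I then turned it clockwise. The torque began to rise somewhere between 0.69 and 0.77 rad, and I stopped at 0.796 rad. The wrist read 0.57–0.58 N m there, about 0.6 N m once the small sensor offset is allowed for. Then I let go and lifted straight up.
- **Last checks:** Pictures from before and after the turn show the canister still home, the vent bar still in line with the cradle, and the combs and clipper in place. I did not compare the brush and the dish, but the gripper never worked near them. Forces read about zero with the gripper open and clear.
- **Disagreement:** The trained networks put the ring up to about 10 mm apart. I used a fit to the wrist picture instead, corrected by the grip forces.
- **Not measured:** I could not read the seal, canister or vent joints directly. The seal wind-up is judged only from torque and angle.

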